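Feel the jaw gap with a taper gauge

ROBOT

A 6-joint arm with a two-finger parallel gripper is mounted at the origin on a cart in front of the work surface, level with it; the furniture and walls round the work are solid. World frame = base frame: x ahead of the robot, y to its left, z up, the work surface at z = 0. Lengths are in m, angles in rad, forces in N, time in s.
With the tool pointing down it reaches from about 0.325 to 0.85 m from the base axis. Payload 4.4 kg.
Tool frame: the origin (TCP) lies at the very end of the fingers, on their centre line; the grasp point (between the pads) lies 19 mm behind it; z points along the fingers, x is the direction in which the jaws open and shut, and the axes are right-handed (so a half turn about z gives the same grasp; the last joint's range is limited). The gripper opens to 94 mm and grips with 3 to 60 N. Pads are 16 mm wide; open, the fingers measure 119 mm over their backs; the gripper's body (75 mm by 177 mm) begins 78 mm behind the grasp point.
Start: joints at [-1.361, 0.207, 1.542, -0, 1.393, -0.15], TCP at [0.202, -0.538, 0.205] pointing down, gripper open.
Joint ranges: [-2.73, 2.73], [-0.86, 2.22], [0.23, 2.46], [-1.11, 4.25], [0.08, 2.63], [-2.82, 2.82]. Speed limits (rad/s): [2.79, 2.79, 3.14, 3.14, 3.14, 3.14].

INTERFACE

Orientations are given as a unit quaternion [w, x, y, z].
In Python, from bench import get_state, cams, workorder gives the robot as it stands.
- The arm moves only by the shell command python3 -m jog 'ROWS' [FORCE]. ROWS is text: rows parted by semicolons, each of 7 numbers parted by spaces: the shift along the tool's x, y, z in units of 25 mm (1.0 is 25 mm), then the turn, a rotation vector about the tool's x, y, z in units of 5 degrees (1.0 is 5 degrees), then the finger opening in mm, from 0 to 94. In form: x y z ax ay az claw; .... A call has exactly 5 rows; each row is the pose to reach, as a shift and turn from the pose commanded when the call began, along the tool's axes at that moment; what a row does not reach only later rows make up. A row lasts 1/10 s, in which the tool goes at most 50 mm and 8.59 degrees, less where a joint would pass 70% of its speed; a pose out of reach is approached as far as the arm can. A call with a gripper value outside its range is refused whole. The fingers move at their own pace and stop on an object; FORCE is the grip in N (left out, the last holds). Time passes only in rows, so rows that repeat a pose let the fingers close, or fill a call up. It gives the time, the measured TCP pose, the force and the opening at its end, in the units of the state.
- get_state(): the state, without advancing time (a new reading comes with each control period).
- cams.camera(name): name is "scene" or "top"; returns a dict with "pixels" (400x640x3 uint8, red, green, blue), "K" (3x3 intrinsics, pixels), "world_to_cam" (4x4, takes a point from world to camera coordinates). Camera axes: x right, y down, z forward; pixel columns grow to the right and rows downward; lengths in m; the calibration is good to about 2 mm. A picture is of the moment at which its call begins. There is no depth.
- workorder.hand_in(): hands the job in, once; it reports no verdict.
The state is a dict: "time": time; "joint_positions": joint angles; "joint_velocities": joint speeds; "effort": joint torques, N m; "ee_pos": TCP position; "orientation": TCP orientation; "force": force on the tool from outside, world axes, zero at the start; "moment": the same for the moment, N m; "grip_width": opening from 0.0 (shut) to 1.0 (fully open).
Only numpy, scipy, OpenCV 4.12 (cv2) and the standard library are available. Lean on these libraries where they do the work, as an engineer would, in place of code of your own. Each camera call takes 0.05 s, during which the arm holds its last target. There are 200 camera calls.

TASK

Lift the blue cover off the two pins of the grey gap fixture and lay it flat on the worktop, clear of the fixture. Then take the orange-handled taper gauge out of its stand and slide its blade straight down between the two steel jaws until it drags snugly, at a push of about 6 N, without forcing it. Finish while still holding the gauge upright at that depth; do not let go of it, and leave the other things on the worktop where they are.

Things in the scene. Friction and masses are not known exactly. Their poses are not given: they have to be found in the camera images.
- housing: grey gap fixture, an open metal box fixed to the worktop, 100 (x) x 92 (y) x 62 mm high, origin at the centre of its underside, z up. Its 12 mm side walls (y = +-40 mm) carry the cover; two upright steel pins, 6 mm thick, stand 10 mm proud of them at (x, y) = (36, 39) and (-36, -39) mm. Two steel jaws stand inside.
- cover: loose blue plate, 100 x 92 x 5 mm, 0.22 kg, origin at the centre of its underside, z up; it lies on the fixture's wall tops, two 9 mm holes over the pins, axes along the fixture's. A black bar grip 50 (x) x 12 (y) mm stands on its middle from 5 to 35 mm above the origin; pinch it across y. It lifts straight off. The worktop between the fixture and the stand, and for 100 mm from there toward the robot, is bare.
- gauge_stand: grey plastic stand fixed to the worktop, 56 (x) x 64 (y) x 54 mm high, origin at the centre of its underside; the gauge hangs in a 22 x 14 mm slot that goes down through its middle.
- taper_gauge: loose taper gauge, 100 mm tall, about 0.1 kg, upright in the stand, blade down, tip 4 mm above the worktop, axes about the stand's. Origin at the middle of the tip, z up. Steel wedge blade from 0 to 50 mm, 16 mm wide (x), thickness (y) 2 mm at the tip growing evenly to 10 mm; collar 30 x 20 mm to 54 mm; orange handle 26 (x) x 14 (y) mm up to 100 mm: pinch it across y.
- gap (a point): midway between the jaws (within 1 mm), level with the jaw tops, 60 mm above the worktop; axes as the fixture's. The gap runs 40 mm along x and is 3 to 5.6 mm wide across y, different each time. The top 6 mm of the jaws open outward at 45 degrees as a lead-in. Both jaws together float 6 mm to either side in y on a soft spring (150 N/m), centring on the blade.
- fixed_jaw: the steel jaw on the -y side, 40 x 10 x 44 mm, does not yield against the other jaw. The jaw faces are upright from 16 to 54 mm above the worktop, with the lead-in from 54 to 60 mm. Origin: underside of the fixture, centre, shifted a few mm in y by the gap setting (not the jaw's middle).
- sprung_jaw (a joint): how far (m) the +y jaw is pushed open against its spring: 0 at rest, 0.007 at most. The spring presses with 1.5 N at rest and 3 N more per mm. The blade drags snugly from 0.0008 to 0.0030 (downward push about 4 to 9 N, growing about 0.5 N per mm of depth once the blade touches both jaws); beyond 0.0045 it has been forced.
- ref_block0: bystander: round steel reference block, 60 mm across, 12 mm high, origin at the centre of its underside
- v_block: bystander: steel V-block, 52 x 62 x 36 mm, origin at the centre of its underside
- tip_box: bystander: small white and orange box, 41 x 61 x 19 mm, origin at the centre of its underside
- shaft_b: bystander: short stepped steel shaft standing on end, 30 mm across, 41 mm high, origin at the centre of its underside
- dial_gauge: bystander: dial gauge lying on its back, 96 x 58 x 24 mm, origin at the centre of its underside

How it is judged:
By the outcome, as a careful person would: the job done as asked, in the order asked, and still so for the second after the job is handed in, while the arm keeps its last pose, push and grip.
It also fails if it takes over 72 s, if anything falls off the work surface, if the arm or the gripper's body presses on something with over 40 N, if the wrist force passes 120 N, or if a joint passes its speed limit or range.

## Working session

There is one attempt and no reset: what is moved stays moved. The work goes in short steps, Python scripts to look and compute and a shell command to move; the robot and the scene stay as the last step left them, time stands still between calls to the robot, and variables do not carry over. Pictures are saved under pics/ and viewed, about 8 in all and at most 12, crops included, and the job is handed in when it is done.

```bash
ls; mkdir -p pics
python3 - <<'E'
from bench import get_state,cams,workorder
import cv2,numpy as np
print(get_state())
for n in("scene","top"):
    c=cams.camera(n); cv2.imwrite(f"pics/{n}0.png",c["pixels"][:,:,::-1]); np.savez(f"{n}0.npz",**c); print(n,c["K"],np.linalg.inv(c["world_to_cam"]).round(3))
E
```

```text
pics
{'time': 0.0, 'joint_positions': array([-1.36149897e+00,  2.07430893e-01,  1.54291031e+00,  4.09334199e-06,
        1.39350663e+00, -1.50496035e-01]), 'joint_velocities': array([ 0.00016387,  0.00249989, -0.00055474,  0.00153523,  0.00118643,
       -0.00175284]), 'effort': array([-1.94634187e-03, -3.70885921e+01, -2.81418604e+01,  6.96603209e-02,
        3.61804606e-02, -1.75923092e-04]), 'ee_pos': array([ 0.20227258, -0.53740009,  0.20430533]), 'orientation': array([-7.75009202e-04,  8.22216050e-01, -5.69174399e-01, -8.19039070e-04]), 'force': array([-0.10653266,  0.01974291, -0.71816405]), 'moment': array([0.01632141, 0.07371665, 0.0191751 ]), 'grip_width': 1.0043818790120558}
scene [[453.8503305    0.         311.4868698 ]
 [  0.         453.8503305  205.14715375]
 [  0.           0.           1.        ]] [[ 0.636 -0.338  0.693 -0.502]
 [-0.772 -0.271  0.576 -0.925]
 [-0.007 -0.901 -0.433  0.686]
 [ 0.     0.     0.     1.   ]]
top [[490.85816217   0.         321.54742153]
 [  0.         490.85816217 207.98910306]
 [  0.           0.           1.        ]] [[-0.013 -0.988  0.152  0.264]
 [-1.     0.011 -0.011 -0.085]
 [ 0.009 -0.153 -0.988  1.588]
 [ 0.     0.     0.     1.   ]]
```

View pics/scene0.png

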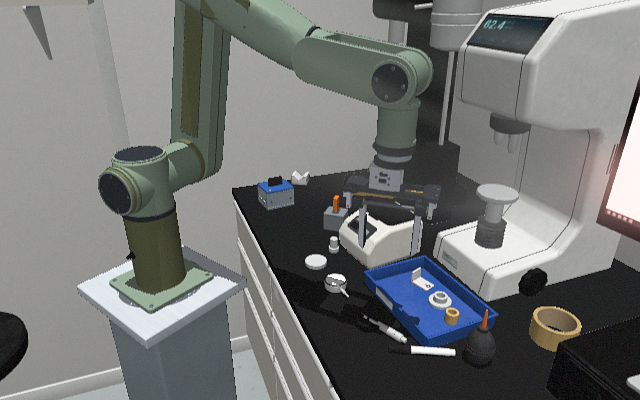

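View pics/top0.png

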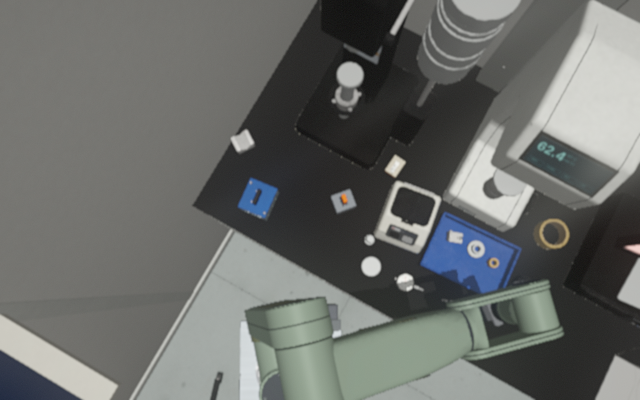

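Top view: the cover is at about (258,197) and the gauge in its stand at about (344,200). Scene view: cover about (276,190), gauge about (336,203). Next I'll mask and triangulate.

```bash
cat > h.py <<'E'
import cv2,numpy as np
def load(n,k=0): 
    c=dict(np.load(f"{n}{k}.npz")); return c
def snap(k):
    from bench import cams
    for n in("scene","top"): np.savez(f"{n}{k}.npz",**cams.camera(n))
def ray(c,uv):
    T=np.linalg.inv(c["world_to_cam"]); d=T[:3,:3]@np.linalg.inv(c["K"])@[uv[0],uv[1],1]; return T[:3,3],d/np.linalg.norm(d)
def onz(c,uv,z):
    o,d=ray(c,uv); return o+d*(z-o[2])/d[2]
def tri(a,ua,b,ub):
    P=[c["K"]@c["world_to_cam"][:3] for c in(a,b)]
    X=cv2.triangulatePoints(P[0],P[1],np.array(ua,float).reshape(2,1),np.array(ub,float).reshape(2,1))[:,0]; X=X[:3]/X[3]
    (o1,d1),(o2,d2)=ray(a,ua),ray(b,ub); n=np.cross(d1,d2)
    return X, abs((o2-o1)@n/np.linalg.norm(n))
def mask(c,lo,hi,roi):
    h=cv2.cvtColor(c["pixels"],cv2.COLOR_RGB2HSV); m=cv2.inRange(h,lo,hi); z=np.zeros_like(m); x0,y0,x1,y1=roi; z[y0:y1,x0:x1]=m[y0:y1,x0:x1]; return z
def big(m):
    cs,_=cv2.findContours(m,cv2.RETR_EXTERNAL,cv2.CHAIN_APPROX_NONE); return max(cs,key=cv2.contourArea)
def crop(c,roi,f):
    x0,y0,x1,y1=roi; return cv2.resize(c["pixels"][y0:y1,x0:x1,::-1],None,fx=f,fy=f,interpolation=cv2.INTER_NEAREST)
E
python3 - <<'E'
from h import *
s,t=load("scene"),load("top")
for n,c,rb,ro in(("s",s,(245,165,310,220),(322,185,350,220)),("t",t,(230,170,285,225),(330,185,360,215))):
    m=mask(c,(100,120,60),(125,255,255),rb); k=big(m); r=cv2.minAreaRect(k); print(n,"blue",r,cv2.contourArea(k),cv2.boxPoints(r).round(1).tolist())
    m=mask(c,(3,120,90),(20,255,255),ro); ys,xs=np.nonzero(m); print("orange",len(xs),xs.mean(),ys.mean(),xs.min(),xs.max(),ys.min(),ys.max())
a=crop(s,(252,165,352,240),8); b=crop(t,(230,170,370,230),5)
cv2.imwrite("pics/c1.png",a);cv2.imwrite("pics/c2.png",b)
E
```

```text
s blue ((275.0540771484375, 185.82431030273438), (11.507928848266602, 35.01698303222656), 80.53767395019531) 212.0 [[256.79998779296875, 183.0], [291.3999938964844, 177.3000030517578], [293.29998779296875, 188.60000610351562], [258.70001220703125, 194.39999389648438]]
orange 89 335.4157303370786 202.6629213483146 333 338 195 211
t blue ((257.07733154296875, 197.20103454589844), (30.15578269958496, 33.40488815307617), 23.96249008178711) 880.5 [[236.5, 206.3000030517578], [250.10000610351562, 175.8000030517578], [277.6000061035156, 188.10000610351562], [264.1000061035156, 218.60000610351562]]
orange 40 343.675 198.8 341 346 195 203
```

View pics/c1.png

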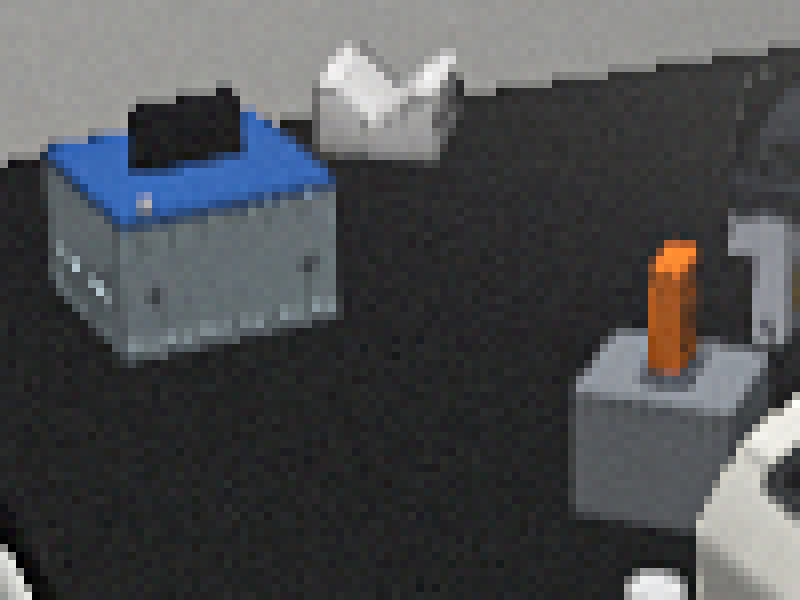

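View pics/c2.png

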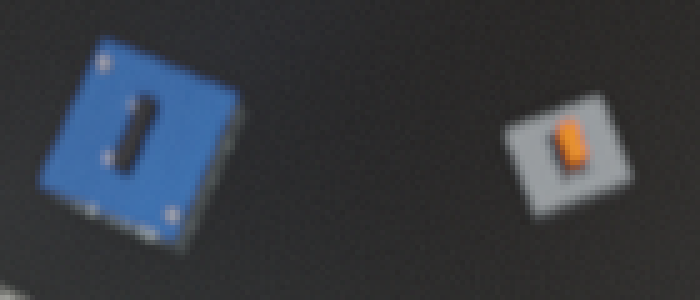

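Crop of the scene view: cover top corners near (257.5,183), (266.8,193), (293.4,187.3) and (282,178.5), and the gauge handle top near (336,196). Crop of the top view: cover corners (250.3,176.9), (277.5,188.1), (265.9,217.5) and (237.1,207.1), and stand top corners as printed below. Triangulating these.

Run:
```python
from h import *
np.set_printoptions(precision=4,suppress=True)
s,t=load("scene"),load("top")
S=lambda x,y:(252+x/8-.5,165+y/8-.5); T=lambda x,y:(230+x/5-.5,170+y/5-.5)
tc=[T(104,37),T(240,93),T(182,240),T(38,188)]  # A B C D
P=[onz(t,u,.067) for u in tc]; print("cover top on z=.067",np.array(P)); print("sides",[np.linalg.norm(P[i]-P[i-3]) for i in range(4)])
print("centre",np.mean(P,0))
sc={"near":S(122,228),"left":S(48,148),"right":S(335,182),"back":S(250,112)}
for k,u in sc.items():
    x=onz(s,u,.067); i=np.argmin([np.linalg.norm(x-p) for p in P]); print(k,x,"match","ABCD"[i],*tri(s,u,t,tc[i]))
print("pin",tri(s,S(145,203),t,T(172,213))); print("pins top",onz(t,T(102,62),.07),onz(t,T(172,213),.07))
print("bar t",onz(t,T(150,97),.097),onz(t,T(122,168),.097),"cent",onz(t,T(138,130),.097))
print("handle top tri",tri(s,S(678,250),t,T(568,132)), "z.104 s",onz(s,S(678,250),.104),"t",onz(t,T(568,132),.104), onz(t,T(568,144),.08))
st=[T(503,130),T(602,95),T(633,182),T(535,218)]
Q=[onz(t,u,.054) for u in st]; print("stand",np.array(Q),np.mean(Q,0),[np.linalg.norm(Q[i]-Q[i-3]) for i in range(4)])
print("stand s corner",tri(s,S(572,388),t,st[0]),tri(s,S(612,330),t,st[1]))
def ang(a,b): d=b-a; return np.degrees(np.arctan2(d[1],d[0]))
print("cover yaw x-dir",[ang(P[3],P[0]),ang(P[2],P[1])],"y",[ang(P[1],P[0]),ang(P[2],P[3])]); print("stand x",ang(Q[3],Q[0]),ang(Q[2],Q[1]),"y",ang(Q[1],Q[0]),ang(Q[2],Q[3]))
```

```text
cover top on z=.067 [[0.6003 0.1216 0.067 ]
 [0.5633 0.0356 0.067 ]
 [0.4702 0.0717 0.067 ]
 [0.5041 0.162  0.067 ]]
sides [np.float64(0.09361841069328256), np.float64(0.09987551623098408), np.float64(0.096413766124765), np.float64(0.10435712022436991)]
centre [0.5345 0.0977 0.067 ]
near [0.4687 0.0745 0.067 ] match C [0.4691 0.0726 0.0675] 0.0030013826440039456
left [0.5099 0.1605 0.067 ] match D [0.5057 0.1602 0.0682] 0.005194312130052828
right [0.5603 0.0369 0.067 ] match B [0.5624 0.0366 0.0666] 0.00299842305113227
back [0.5957 0.1193 0.067 ] match A [0.6003 0.1224 0.0648] 0.0016179487722191848
pin (array([0.4865, 0.0778, 0.0714]), np.float64(0.0005571068851993601))
pins top [0.5836 0.1223 0.07  ] [0.4869 0.0777 0.07  ]
bar t [0.5555 0.0888 0.097 ] [0.5112 0.1057 0.097 ] cent [0.5349 0.096  0.097 ]
handle top tri (array([ 0.5293, -0.1688,  0.1044]), np.float64(4.310816610129287e-05)) z.104 s [ 0.53   -0.1683  0.104 ] t [ 0.5294 -0.1688  0.104 ] [ 0.5261 -0.17    0.08  ]
stand [[ 0.5401 -0.1303  0.054 ]
 [ 0.562  -0.1937  0.054 ]
 [ 0.5057 -0.2121  0.054 ]
 [ 0.4834 -0.1496  0.054 ]] [ 0.5228 -0.1714  0.054 ] [np.float64(0.0670953422890255), np.float64(0.05925272627604747), np.float64(0.06636146094395076), np.float64(0.05990541973022352)]
stand s corner (array([ 0.5381, -0.124 ,  0.0292]), np.float64(0.02045735303637659)) (array([ 0.5388, -0.1713,  0.0744]), np.float64(0.06161112598931355))
cover yaw x-dir [np.float64(-22.77073506357461), np.float64(-21.20460798918089)] y [np.float64(66.70536134526536), np.float64(69.40653501841103)]
stand x 18.83836403753314 18.122817610382107 y 109.08174921205764 109.65198538189169
```

```bash
cat >> h.py <<'E'
def plan(xyz,yaw,yield_=None):
    """tool-frame delta (jog units) to TCP xyz, tool x at world yaw (deg), pointing down"""
    from bench import get_state
    from scipy.spatial.transform import Rotation as R
    g=get_state(); q=g["orientation"]; r=R.from_quat([q[1],q[2],q[3],q[0]]); y=np.radians(yaw)
    X=np.array([np.cos(y),np.sin(y),0]); Z=np.array([0,0,-1.]); t=R.from_matrix(np.c_[X,np.cross(Z,X),Z])
    d=r.inv().apply(np.array(xyz)-g["ee_pos"])/.025; w=np.degrees((r.inv()*t).as_rotvec())/5
    print("t",round(g["time"],2),"ee",g["ee_pos"].round(4),"F",g["force"].round(1),"w",round(94*g["grip_width"],1),"j",g["joint_positions"].round(2)); print("delta",d.round(3),"turn",w.round(2))
E
python3 -m jog '-1.3 -1.4 -1 0 0 -1.7 94; -2.6 -2.8 -1 0 0 -3.4 94; -3.9 -4.2 -1 0 0 -5.1 94; -5.1 -5.7 -1 0 0 -6.8 94; -6.4 -7.1 -1 0 0 -8.5 94' 20
python3 -c "
from h import *
plan((.535,.098,.2),67.8)"
```

```text
time: 0.6
ee_pos: [0.3127, -0.324, 0.2301]
orientation: [-0.0, 0.973, -0.23, -0.0]
force: [1.3, -0.7, 0.4]
grip_width: 1.0
t 0.6 ee [ 0.3127 -0.324   0.2301] F [ 1.3 -0.7  0.4] w 94.0 j [-1.   -0.09  1.8   0.    1.43 -0.53]
delta [  0.401 -19.073   1.213] turn [-1.000e-02 -0.000e+00 -1.887e+01]
```

```bash
python3 -m jog '0.04 -1.9 0 0 0 -1.7 94; 0.08 -3.8 0 0 0 -3.4 94; 0.12 -5.7 0 0 0 -5.1 94; 0.16 -7.6 0 0 0 -6.8 94; 0.2 -9.5 0 0 0 -8.5 94'
python3 -c "
from h import *
plan((.535,.098,.2),67.8)"
```

```text
time: 1.1
ee_pos: [0.4243, -0.1144, 0.2303]
orientation: [0.0, 0.99, 0.139, -0.0]
force: [0.5, -1.1, 0.9]
grip_width: 1.0
t 1.1 ee [ 0.4243 -0.1144  0.2303] F [ 0.5 -1.1  0.9] w 94.0 j [-0.46 -0.11  1.82 -0.    1.43 -0.74]
delta [ 6.591 -6.953  1.21 ] turn [  0.     0.   -10.37]
```

```bash
python3 -m jog '1.3 -1.4 0 0 0 -1.7 94; 2.6 -2.8 0 0 0 -3.4 94; 3.9 -4.2 0.2 0 0 -5.1 94; 5.3 -5.6 0.6 0 0 -6.8 94; 6.6 -6.95 1.2 0 0 -8.5 94'
python3 - <<'E'
from h import *
plan((.535,.098,.11),67.8)
snap(1)
s,t=load("scene",1),load("top",1)
cv2.imwrite("pics/d.png",np.vstack([crop(s,(225,120,345,220),5),crop(t,(210,160,330,220),5)])[:,:])
E
```

```text
time: 1.6
ee_pos: [0.5375, 0.0975, 0.2007]
orientation: [0.001, 0.873, 0.489, 0.001]
force: [0.3, -0.3, 0.1]
grip_width: 0.999
t 1.6 ee [0.5375 0.0975 0.2007] F [ 0.3 -0.3  0.1] w 94.0 j [ 0.02  0.15  1.62 -0.    1.37 -1.  ]
delta [-0.038 -0.1    3.629] turn [ 0.02 -0.01 -1.86]
```

View pics/d.png

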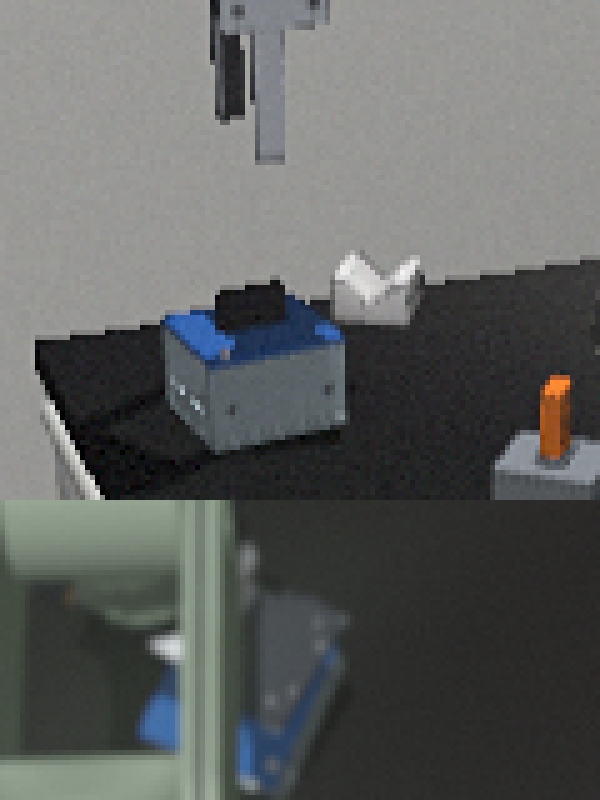

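The gripper is centred over the cover's grip (scene crop: fingers at 231 and 270, bar at 250). I'll finish the turn, descend and pinch.

```bash
python3 -m jog '-0.04 -0.1 0.6 0 0 -1 60; -0.04 -0.1 1.4 0 0 -1.86 60; -0.04 -0.1 2.4 0 0 -1.86 60; -0.04 -0.1 3.4 0 0 -1.86 60; -0.04 -0.1 3.63 0 0 -1.86 60' 
python3 -c "
from h import *
plan((.535,.098,.072),67.8)"
```

```text
time: 2.2
ee_pos: [0.5304, 0.0949, 0.1065]
orientation: [-0.002, 0.832, 0.554, -0.003]
force: [-0.2, -0.1, -0.6]
grip_width: 0.649
t 2.2 ee [0.5304 0.0949 0.1065] F [-0.2 -0.1 -0.6] w 61.0 j [ 0.02  0.24  1.72 -0.    1.19 -1.16]
delta [0.189 0.13  1.38 ] turn [-0.07  0.04 -0.1 ]
```

```bash
python3 -m jog '0.1 0.07 0.4 0 0 0 45; 0.1 0.07 0.4 0 0 0 45; 0.1 0.07 0.4 0 0 0 45; 0.1 0.07 0.4 0 0 0 45; 0.1 0.07 0.4 0 0 0 45' 
python3 -c "
from h import *
plan((.535,.098,.072),67.8)"
```

```text
time: 2.7
ee_pos: [0.537, 0.0975, 0.1008]
orientation: [0.001, 0.832, 0.555, 0.001]
force: [-0.4, -0.7, -0.3]
grip_width: 0.476
t 2.7 ee [0.537  0.0975 0.1008] F [-0.4 -0.7 -0.3] w 44.7 j [ 0.02  0.25  1.72  0.    1.17 -1.16]
delta [-0.013 -0.083  1.15 ] turn [ 0.02 -0.01 -0.08]
```

```bash
python3 -m jog '-0.01 -0.08 0.4 0 0 -0.1 45; -0.01 -0.08 0.8 0 0 -0.1 45; -0.01 -0.08 1.13 0 0 -0.1 45; -0.01 -0.08 1.13 0 0 -0.1 45; -0.01 -0.08 1.13 0 0 -0.1 45' 
python3 -m jog '0 0 0 0 0 0 30; 0 0 0 0 0 0 20; 0 0 0 0 0 0 14; 0 0 0 0 0 0 10; 0 0 0 0 0 0 8' 25
python3 -c "
from h import *
plan((.535,.098,.072),67.8)"
```

```text
time: 3.2
ee_pos: [0.5337, 0.098, 0.0707]
orientation: [-0.0, 0.829, 0.559, -0.001]
force: [0.3, -0.6, 0.9]
grip_width: 0.477
time: 3.7
ee_pos: [0.5344, 0.0981, 0.0717]
orientation: [0.0, 0.829, 0.559, 0.0]
force: [0.1, 0.4, 1.1]
grip_width: 0.124
t 3.7 ee [0.5344 0.0981 0.0717] F [0.1 0.4 1.1] w 11.7 j [ 0.02  0.29  1.74  0.    1.11 -1.16]
delta [ 0.005  0.022 -0.012] turn [ 0.01 -0.    0.02]
```

```bash
python3 -m jog '0 0 0 0 0 0 5; 0 0 0 0 0 0 5; 0 0 -0.1 0 0 0 5; 0 0 -0.2 0 0 0 5; 0 0 -0.3 0 0 0 5' 30
python3 -m jog '0 0 -0.3 0 0 0 5; 0 0 -0.6 0 0 0 5; 0 0 -0.9 0 0 0 5; 0 0 -1.2 0 0 0 5; 0 0 -1.4 0 0 0 5'
python3 -c "
from h import *
plan((.48,-.045,.115),67.8)"
```

```text
time: 4.2
ee_pos: [0.5337, 0.098, 0.0787]
orientation: [-0.0, 0.829, 0.559, -0.0]
force: [-0.2, -0.3, -2.1]
grip_width: 0.124
time: 4.7
ee_pos: [0.5348, 0.0981, 0.1152]
orientation: [0.0, 0.829, 0.559, 0.001]
force: [1.5, -0.8, -1.9]
grip_width: 0.129
t 4.7 ee [0.5348 0.0981 0.1152] F [ 1.5 -0.8 -1.9] w 12.1 j [ 0.02  0.23  1.71  0.    1.2  -1.16]
delta [-6.126e+00  1.210e-01  4.000e-03] turn [ 0.02 -0.01  0.02]
```

```bash
python3 -m jog '-0.4 0 0 0 0 0 5; -1.2 0 0 0 0 0 5; -2.2 0 0 0 0 0 5; -3.2 0.05 0 0 0 0 5; -4.2 0.1 0 0 0 0 5'
python3 -m jog '-0.8 0 0 0 0 0 5; -1.5 0 0.1 0 0 0 5; -1.9 0 0.4 0 0 0 5; -1.9 0 0.8 0 0 0 5; -1.9 0 1.2 0 0 0 5'
python3 -m jog '0 0 0.3 0 0 0 5; 0 0 0.6 0 0 0 5; 0 0 0.9 0 0 0 5; 0 0 1.1 0 0 0 5; 0 0 1.1 0 0 0 5'
python3 - <<'E'
from h import *
plan((.48,-.045,.005),67.8)
snap(2)
s,t=load("scene",2),load("top",2)
cv2.imwrite("pics/e.png",np.vstack([crop(s,(250,150,390,230),5),crop(t,(230,150,370,230),5)]))
E
```

```text
time: 5.2
ee_pos: [0.4959, -0.0015, 0.1136]
orientation: [-0.0, 0.829, 0.559, -0.0]
force: [0.1, 0.6, -2.5]
grip_width: 0.122
time: 5.7
ee_pos: [0.4789, -0.044, 0.0829]
orientation: [-0.0, 0.83, 0.558, -0.0]
force: [0.8, 0.1, -2.7]
grip_width: 0.124
time: 6.2
ee_pos: [0.4785, -0.0438, 0.0555]
orientation: [-0.001, 0.829, 0.559, -0.001]
force: [0.1, -0.4, -2.7]
grip_width: 0.125
t 6.2 ee [ 0.4785 -0.0438  0.0555] F [ 0.1 -0.4 -2.7] w 11.8 j [-0.27  0.19  1.9   0.    1.05 -1.46]
delta [-0.022  0.076  2.02 ] turn [-0.02  0.    0.03]
```

View pics/e.png

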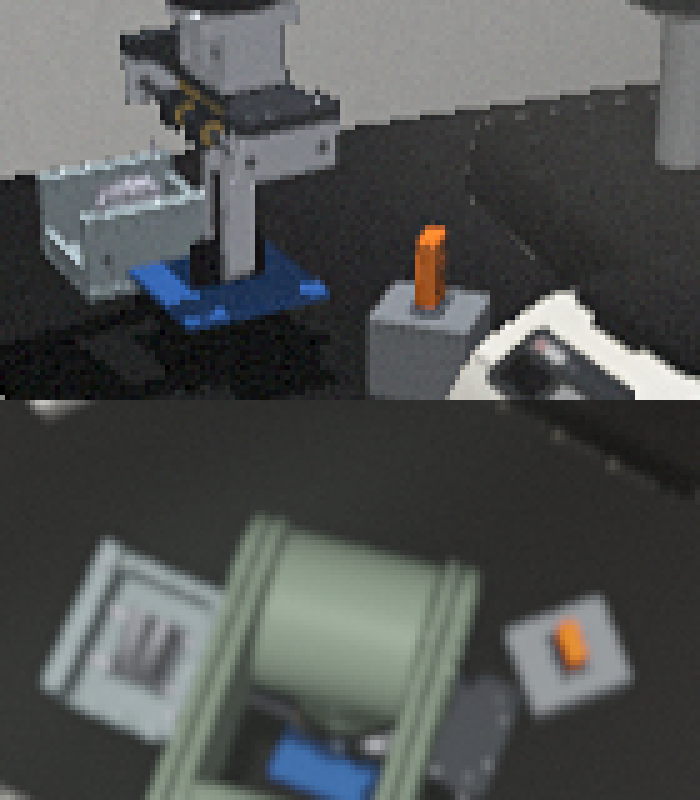

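The cover is held level and the gap is now visible in the fixture. I'll lower it to the worktop; touchdown should come at TCP z≈0.010.

```bash
python3 -m jog '0 0 0.4 0 0 0 5; 0 0 0.8 0 0 0 5; 0 0 1.2 0 0 0 5; 0 0 1.5 0 0 0 5; 0 0 1.7 0 0 0 5'
python3 -m jog '0 0 0.02 0 0 0 5; 0 0 0.05 0 0 0 5; 0 0 0.08 0 0 0 5; 0 0 0.1 0 0 0 5; 0 0 0.1 0 0 0 5'
```

```text
time: 6.8
ee_pos: [0.4784, -0.044, 0.0127]
orientation: [-0.001, 0.829, 0.559, -0.001]
force: [-0.4, -0.6, -2.1]
grip_width: 0.127
time: 7.3
ee_pos: [0.4794, -0.0443, 0.0117]
orientation: [0.0, 0.829, 0.559, 0.0]
force: [-0.0, 0.1, -2.9]
grip_width: 0.122
```

```bash
python3 -m jog '0 0 0.04 0 0 0 5; 0 0 0.06 0 0 0 5; 0 0 0.08 0 0 0 5; 0 0 0.1 0 0 0 5; 0 0 0.1 0 0 0 5'
```

```text
time: 7.8
ee_pos: [0.4792, -0.0442, 0.0097]
orientation: [-0.0, 0.829, 0.559, -0.0]
force: [-3.4, 0.9, 4.9]
grip_width: 0.12
```

```bash
python3 -m jog '0 0 0 0 0 0 20; 0 0 0 0 0 0 35; 0 0 0 0 0 0 45; 0 0 0 0 0 0 45; 0 0 -0.3 0 0 0 45'
python3 -m jog '0 0 -1 0 0 0 45; 0 0 -2 0 0 0 45; 0 0 -3.5 0 0 0 45; 0 0 -5 0 0 0 45; 0 0 -5.5 0 0 0 45'
python3 -c "
from h import *
plan((.526,-.1695,.15),109)"
```

```text
time: 8.3
ee_pos: [0.4781, -0.0439, 0.0158]
orientation: [-0.001, 0.829, 0.559, -0.001]
force: [0.0, -0.2, -0.3]
grip_width: 0.47
time: 8.8
ee_pos: [0.4821, -0.045, 0.1587]
orientation: [0.003, 0.829, 0.559, 0.003]
force: [1.1, -0.4, 0.8]
grip_width: 0.48
t 8.8 ee [ 0.4821 -0.045   0.1587] F [ 1.1 -0.4  0.8] w 45.1 j [-0.27  0.05  1.82  0.    1.26 -1.46]
delta [-3.956  3.495  0.375] turn [ 0.1   0.02 -8.22]
```

```bash
python3 -m jog '-0.8 0.7 0 0 0 -1.6 45; -1.6 1.4 0 0 0 -3.2 45; -2.4 2.1 0 0 0 -4.9 45; -3.2 2.8 0.2 0 0 -6.5 45; -3.96 3.5 0.3 0 0 -8.2 45'
python3 -m jog '0 0 0 0 0 0 45;0 0 0 0 0 0 45;0 0 0 0 0 0 45;0 0 0 0 0 0 45;0 0 0 0 0 0 45'
python3 - <<'E'
from h import *
plan((.526,-.1695,.115),109)
snap(3)
s,t=load("scene",3),load("top",3)
S=(285,150,365,230);T=(230,150,390,250)
cv2.imwrite("pics/f.png",np.hstack([crop(s,S,5),crop(t,(310,170,390,250),5)]))
E
```

```text
time: 9.3
ee_pos: [0.5226, -0.1696, 0.1453]
orientation: [-0.001, 0.579, 0.815, -0.0]
force: [1.0, 0.1, -0.7]
grip_width: 0.479
time: 9.8
ee_pos: [0.5229, -0.168, 0.1466]
orientation: [0.0, 0.581, 0.814, 0.0]
force: [-0.5, 0.0, 0.9]
grip_width: 0.481
t 9.8 ee [ 0.5229 -0.168   0.1466] F [-0.5  0.   0.9] w 45.2 j [-0.47  0.21  1.67  0.    1.27 -2.37]
delta [-0.098  0.097  1.264] turn [ 0.   -0.   -0.01]
```

View pics/f.png

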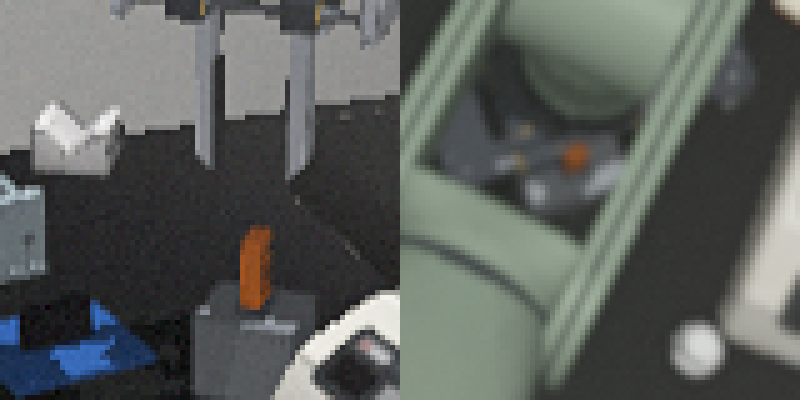

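Fingers straddle the handle (crop: 205 and 298, handle at 257). I'll descend to TCP z≈0.066 and grip gently first.

```bash
python3 -m jog '-0.1 0.1 0.8 0 0 0 45; -0.1 0.1 1.6 0 0 0 45; -0.1 0.1 2.4 0 0 0 45; -0.1 0.1 3 0 0 0 45; -0.1 0.1 3.2 0 0 0 45'
python3 -m jog '0 0 0 0 0 0 45; 0 0 0 0 0 0 32; 0 0 0 0 0 0 24; 0 0 0 0 0 0 18; 0 0 0 0 0 0 15' 8
python3 -m jog '0 0 0 0 0 0 12; 0 0 0 0 0 0 10; 0 0 0 0 0 0 8; 0 0 0 0 0 0 8; 0 0 0 0 0 0 8' 12
python3 -c "
from h import *
plan((.526,-.1695,.066),109)"
```

```text
time: 10.4
ee_pos: [0.5249, -0.1696, 0.0646]
orientation: [-0.002, 0.581, 0.814, -0.0]
force: [-0.0, 0.2, -0.4]
grip_width: 0.478
time: 10.9
ee_pos: [0.5267, -0.1706, 0.0671]
orientation: [0.001, 0.581, 0.814, 0.0]
force: [0.1, -0.3, -0.5]
grip_width: 0.181
time: 11.4
ee_pos: [0.5265, -0.1705, 0.0669]
orientation: [0.0, 0.581, 0.814, 0.0]
force: [-0.3, 0.0, 4.0]
grip_width: 0.149
t 11.4 ee [ 0.5265 -0.1705  0.0669] F [-0.3  0.   4. ] w 14.0 j [-0.47  0.31  1.72  0.    1.11 -2.37]
delta [ 0.046 -0.007  0.037] turn [ 0.01  0.   -0.02]
```

```bash
python3 -m jog '0 0 0 0 0 0 8; 0 0 0 0 0 0 8; 0 0 -0.1 0 0 0 8; 0 0 -0.2 0 0 0 8; 0 0 -0.4 0 0 0 8' 35
python3 -m jog '0 0 -0.5 0 0 0 8; 0 0 -1 0 0 0 8; 0 0 -1.8 0 0 0 8; 0 0 -2.8 0 0 0 8; 0 0 -3.7 0 0 0 8'
python3 -c "
from h import *
plan((.535,.098,.17),67.8)"
```

```text
time: 11.9
ee_pos: [0.5253, -0.17, 0.0756]
orientation: [-0.001, 0.581, 0.814, -0.0]
force: [0.7, -0.6, -1.2]
grip_width: 0.149
time: 12.4
ee_pos: [0.5267, -0.1707, 0.1713]
orientation: [0.001, 0.581, 0.814, 0.0]
force: [0.5, 0.0, -1.3]
grip_width: 0.15
t 12.4 ee [ 0.5267 -0.1707  0.1713] F [ 0.5  0.  -1.3] w 14.1 j [-0.47  0.19  1.63 -0.    1.32 -2.37]
delta [10.058  3.799  0.044] turn [0.02 0.01 8.22]
```

```bash
python3 -m jog '0.5 0.2 0 0 0 0.8 8; 1.5 0.6 0 0 0 1.6 8; 3 1.1 0 0 0 2.5 8; 4.5 1.7 0 0 0 3.5 8; 6 2.3 0 0 0 4.5 8'
python3 -c "
from h import *
plan((.535,.098,.17),67.8)"
```

```text
time: 12.9
ee_pos: [0.5324, -0.0087, 0.1705]
orientation: [0.001, 0.73, 0.683, 0.001]
force: [0.7, 0.6, -0.5]
grip_width: 0.149
t 12.9 ee [ 0.5324 -0.0087  0.1705] F [ 0.7  0.6 -0.5] w 14.0 j [-0.18  0.15  1.69  0.    1.31 -1.68]
delta [ 4.267 -0.182  0.019] turn [ 0.03 -0.    3.67]
```

```bash
python3 -m jog '1 0 0 0 0 1 8; 2 -0.1 0 0 0 2 8; 3 -0.1 0 0 0 3 8; 3.9 -0.2 0 0 0 3.67 8; 4.27 -0.2 0 0 0 3.67 8'
python3 -m jog '0 0 0 0 0 0 8;0 0 0 0 0 0 8;0 0 0 0 0 0 8;0 0 0 0 0 0 8;0 0 0 0 0 0 8'
python3 - <<'E'
from h import *
plan((.535,.098,.17),67.8)
snap(4)
s,t=load("scene",4),load("top",2)
cv2.imwrite("pics/g.png",np.hstack([crop(s,(250,130,310,210),7),crop(t,(234,170,274,226),10)]))
E
```

```text
time: 13.4
ee_pos: [0.5339, 0.0988, 0.1702]
orientation: [0.0, 0.828, 0.561, 0.001]
force: [0.2, 0.3, -1.1]
grip_width: 0.146
time: 13.9
ee_pos: [0.5337, 0.0962, 0.1689]
orientation: [0.0, 0.829, 0.559, -0.0]
force: [0.4, -0.3, -1.4]
grip_width: 0.149
t 13.9 ee [0.5337 0.0962 0.1689] F [ 0.4 -0.3 -1.4] w 14.0 j [ 0.02  0.17  1.66 -0.    1.31 -1.17]
delta [ 0.085  0.02  -0.043] turn [-0.    0.    0.04]
```

View pics/g.png

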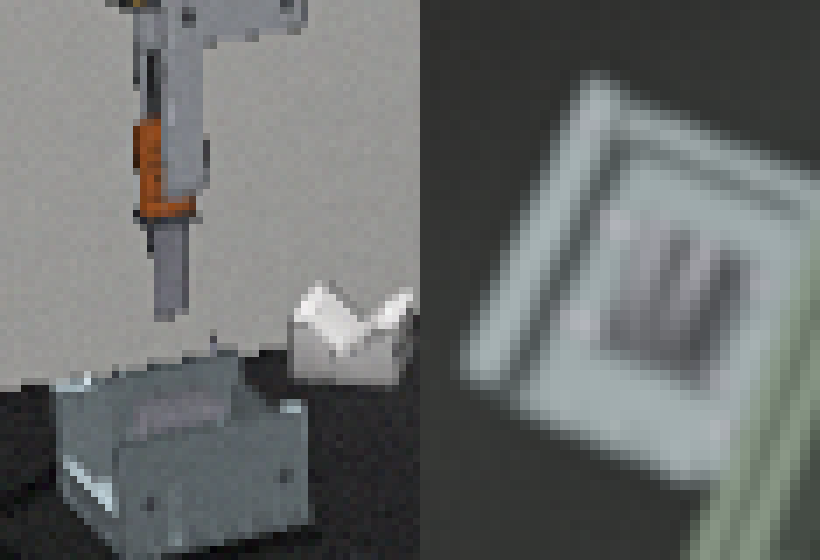

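Run:
```python
from h import *
t=load("top",2); s=load("scene",4)
f=lambda x,y:onz(t,((x-420)/10+233.5,y/10+169.5),.06).round(4)
print("jaw centre",f(675,301),"corners",f(645,215),f(750,265),f(700,385),f(605,340))
ho=lambda x,y:onz(t,((x-420)/10+233.5,y/10+169.5),.062).round(4)
print("left outer corners",ho(592,72),ho(462,378))
# rows: intensity profile across fixture y through the jaw centre at z=.06
c0=np.array([.535,.0985]);ey=np.array([.378,.926]);ex=np.array([.926,-.378])
P=t["K"]@t["world_to_cam"][:3]; g=cv2.cvtColor(t["pixels"],cv2.COLOR_RGB2GRAY).astype(np.float32)
for v in range(-54,55,2):
    pr=[]
    for u in(-12,-6,0,6,12):
        p=P@np.r_[c0+ex*u/1e3+ey*v/1e3,.06,1]; pr.append(cv2.getRectSubPix(g,(1,1),tuple(map(float,p[:2]/p[2])))[0,0])
    print(v,int(np.mean(pr)),end="; ")
# expected tip projection in scene
P=s["K"]@s["world_to_cam"][:3]; p=P@[.5337,.0962,.1059,1]; print("\ntip predicted",p[:2]/p[2],"seen",(249.5+172/7,129.5+318/7))
```

```text
jaw centre [0.5284 0.0945 0.06  ] corners [0.5561 0.1041 0.06  ] [0.5397 0.0709 0.06  ] [0.5015 0.0864 0.06  ] [0.5162 0.1164 0.06  ]
left outer corners [0.6021 0.121  0.062 ] [0.5043 0.1609 0.062 ]
-54 136; -52 125; -50 117; -48 120; -46 129; -44 140; -42 147; -40 154; -38 161; -36 166; -34 167; -32 164; -30 158; -28 146; -26 132; -24 116; -22 101; -20 90; -18 86; -16 93; -14 109; -12 126; -10 138; -8 140; -6 132; -4 117; -2 108; 0 112; 2 125; 4 138; 6 143; 8 144; 10 144; 12 147; 14 155; 16 163; 18 168; 20 167; 22 160; 24 144; 26 122; 28 99; 30 91; 32 101; 34 126; 36 150; 38 166; 40 172; 42 171; 44 161; 46 142; 48 113; 50 83; 52 60; 54 52; 
tip predicted [275.00884616 174.97105091] seen (274.07142857142856, 174.92857142857144)
```

Jaw pair centre by its brightness profile lies within ~1.5 mm of the place where the cover's grip was, well inside the lead-in. I'll go to tip z≈0.07 first.

```bash
python3 -m jog '0.07 0 0.3 0 0 0 8; 0.07 0.02 0.7 0 0 0 8; 0.07 0.02 1.1 0 0 0 8; 0.07 0.02 1.4 0 0 0 8; 0.07 0.02 1.4 0 0 0 8'
python3 -m jog '0 0 0 0 0 0 8;0 0 0 0 0 0 8;0 0 0 0 0 0 8;0 0 0 0 0 0 8;0 0 0 0 0 0 8'
python3 - <<'E'
from h import *
plan((.5345,.098,.118),67.8)
snap(5)
s,t=load("scene",5),load("top",5)
cv2.imwrite("pics/h.png",np.hstack([crop(s,(250,145,310,215),8),crop(t,(245,180,275,215),16)[:560,:320]]))
E
```

```text
time: 14.5
ee_pos: [0.5332, 0.0984, 0.1317]
orientation: [-0.001, 0.829, 0.56, -0.002]
force: [-0.1, 0.2, -0.6]
grip_width: 0.147
time: 15.0
ee_pos: [0.535, 0.0984, 0.1343]
orientation: [0.0, 0.829, 0.56, 0.0]
force: [0.2, -0.2, -1.6]
grip_width: 0.146
t 15.0 ee [0.535  0.0984 0.1343] F [ 0.2 -0.2 -1.6] w 13.7 j [ 0.02  0.21  1.69 -0.    1.24 -1.17]
delta [-0.023 -0.013  0.65 ] turn [ 0.01 -0.    0.05]
```

View pics/h.png

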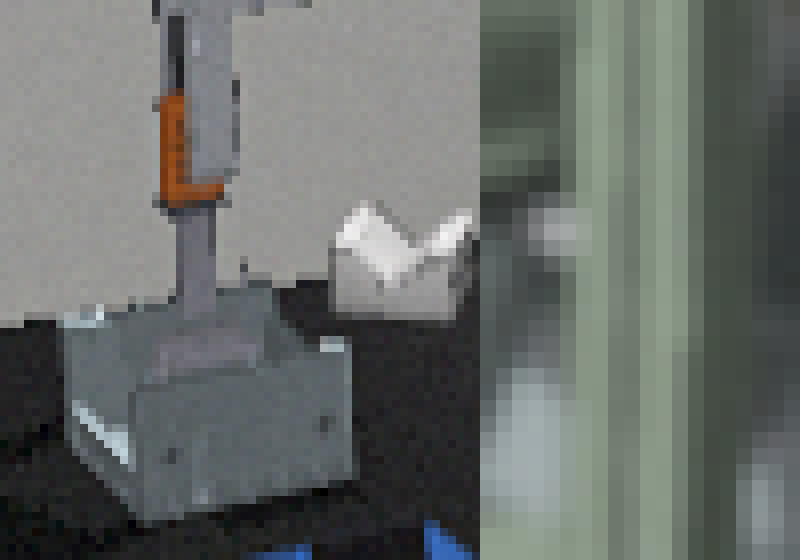

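The blade is upright over the jaws (scene crop: blade at column 195, jaw block 150–265). Entering slowly while watching force.

```bash
python3 -m jog '-0.02 -0.01 0.15 0 0 0 8; -0.02 -0.01 0.3 0 0 0 8; -0.02 -0.01 0.45 0 0 0 8; -0.02 -0.01 0.6 0 0 0 8; -0.02 -0.01 0.65 0 0 0 8'
python3 -m jog '0 0 0.05 0 0 0 8;0 0 0.1 0 0 0 8;0 0 0.15 0 0 0 8;0 0 0.2 0 0 0 8;0 0 0.2 0 0 0 8'
```

```text
time: 15.6
ee_pos: [0.5339, 0.098, 0.1169]
orientation: [-0.0, 0.829, 0.56, -0.001]
force: [0.3, -0.5, -1.6]
grip_width: 0.148
time: 16.1
ee_pos: [0.5343, 0.098, 0.1125]
orientation: [-0.0, 0.829, 0.56, -0.0]
force: [-0.0, 0.2, -1.1]
grip_width: 0.148
```

```bash
python3 -m jog '0 0 0.05 0 0 0 8;0 0 0.1 0 0 0 8;0 0 0.15 0 0 0 8;0 0 0.16 0 0 0 8;0 0 0.16 0 0 0 8'
```

```text
time: 16.6
ee_pos: [0.5343, 0.0981, 0.1086]
orientation: [-0.0, 0.829, 0.56, -0.0]
force: [0.4, 0.7, -1.4]
grip_width: 0.148
```

```bash
python3 -m jog '0 0 0.05 0 0 0 8;0 0 0.1 0 0 0 8;0 0 0.15 0 0 0 8;0 0 0.16 0 0 0 8;0 0 0.16 0 0 0 8'
```

```text
time: 17.1
ee_pos: [0.5343, 0.098, 0.1046]
orientation: [-0.0, 0.829, 0.56, -0.0]
force: [0.3, 0.0, -1.9]
grip_width: 0.15
```

```bash
python3 -m jog '0 0 0.05 0 0 0 8;0 0 0.1 0 0 0 8;0 0 0.12 0 0 0 8;0 0 0.12 0 0 0 8;0 0 0.12 0 0 0 8'
```

```text
time: 17.6
ee_pos: [0.5343, 0.098, 0.1017]
orientation: [-0.0, 0.829, 0.56, -0.0]
force: [-0.0, 0.0, -1.2]
grip_width: 0.144
```

```bash
python3 -m jog '0 0 0.05 0 0 0 8;0 0 0.1 0 0 0 8;0 0 0.12 0 0 0 8;0 0 0.12 0 0 0 8;0 0 0.12 0 0 0 8'
```

```text
time: 18.1
ee_pos: [0.5343, 0.098, 0.0986]
orientation: [-0.0, 0.829, 0.56, -0.0]
force: [0.9, 0.1, -1.1]
grip_width: 0.144
```

```bash
python3 -m jog '0 0 0.04 0 0 0 8;0 0 0.08 0 0 0 8;0 0 0.08 0 0 0 8;0 0 0.08 0 0 0 8;0 0 0.08 0 0 0 8'
```

```text
time: 18.6
ee_pos: [0.5346, 0.098, 0.0968]
orientation: [0.0, 0.829, 0.56, 0.0]
force: [0.3, -0.3, -0.2]
grip_width: 0.149
```

```bash
python3 -m jog '0 0 0.04 0 0 0 8;0 0 0.08 0 0 0 8;0 0 0.08 0 0 0 8;0 0 0.08 0 0 0 8;0 0 0.08 0 0 0 8'
```

```text
time: 19.1
ee_pos: [0.5345, 0.098, 0.0948]
orientation: [0.0, 0.829, 0.56, 0.0]
force: [0.4, -0.3, 0.1]
grip_width: 0.146
```

```bash
python3 -m jog '0 0 0.04 0 0 0 8;0 0 0.08 0 0 0 8;0 0 0.08 0 0 0 8;0 0 0.08 0 0 0 8;0 0 0.08 0 0 0 8'; python3 -c "
from h import *
plan((.5343,.098,.09),67.8)"
```

```text
time: 19.6
ee_pos: [0.5345, 0.098, 0.0927]
orientation: [0.0, 0.829, 0.56, 0.0]
force: [0.9, -0.3, 1.3]
grip_width: 0.15
t 19.6 ee [0.5345 0.098  0.0927] F [ 0.9 -0.3  1.3] w 14.1 j [ 0.02  0.26  1.73 -0.    1.16 -1.17]
delta [-0.003 -0.006  0.109] turn [ 0.   -0.    0.05]
```

```bash
python3 -m jog '0 0 0.04 0 0 0 8;0 0 0.08 0 0 0 8;0 0 0.12 0 0 0 8;0 0 0.12 0 0 0 8;0 0 0.12 0 0 0 8'
```

```text
time: 20.1
ee_pos: [0.5345, 0.098, 0.0897]
orientation: [0.0, 0.829, 0.56, 0.0]
force: [-0.2, 0.4, 2.0]
grip_width: 0.143
```

```bash
python3 -m jog '0 0 0.04 0 0 0 8;0 0 0.08 0 0 0 8;0 0 0.08 0 0 0 8;0 0 0.08 0 0 0 8;0 0 0.08 0 0 0 8';for i in 1 2; do python3 -m jog '0 0 0 0 0 0 8;0 0 0 0 0 0 8;0 0 0 0 0 0 8;0 0 0 0 0 0 8;0 0 0 0 0 0 8'; done
```

```text
time: 20.6
ee_pos: [0.5345, 0.098, 0.0877]
orientation: [0.0, 0.829, 0.56, 0.0]
force: [0.8, -0.2, 3.7]
grip_width: 0.149
time: 21.1
ee_pos: [0.5345, 0.098, 0.0877]
orientation: [0.0, 0.829, 0.56, 0.0]
force: [0.6, 0.0, 3.1]
grip_width: 0.148
time: 21.6
ee_pos: [0.5345, 0.098, 0.0877]
orientation: [0.0, 0.829, 0.56, 0.0]
force: [0.3, -1.0, 1.9]
grip_width: 0.147
```

```bash
python3 -m jog '0 0 0.04 0 0 0 8;0 0 0.08 0 0 0 8;0 0 0.12 0 0 0 8;0 0 0.14 0 0 0 8;0 0 0.14 0 0 0 8';for i in 1 2 3; do python3 -m jog '0 0 0 0 0 0 8;0 0 0 0 0 0 8;0 0 0 0 0 0 8;0 0 0 0 0 0 8;0 0 0 0 0 0 8'|grep -E "force|ee_pos"; done
python3 - <<'E'
from h import *
from bench import cams,get_state
F=[]
for i in range(12): cams.camera("top"); F.append(get_state()["force"])
print("mean F",np.mean(F,0).round(2),"sd",np.std(F,0).round(2))
snap(6); plan((.5343,.098,.09),67.8)
s=load("scene",6); cv2.imwrite("pics/i.png",crop(s,(250,140,350,240),6))
E
```

```text
time: 22.1
ee_pos: [0.5344, 0.0981, 0.0842]
orientation: [-0.0, 0.829, 0.56, 0.0]
force: [-0.1, -1.3, 5.5]
grip_width: 0.151
ee_pos: [0.5344, 0.0981, 0.0843]
force: [-0.5, 0.7, 6.3]
ee_pos: [0.5344, 0.0981, 0.0842]
force: [0.3, 0.5, 4.9]
ee_pos: [0.5344, 0.0981, 0.0842]
force: [0.4, 1.0, 5.6]
mean F [-0.05  0.29  5.21] sd [0.31 0.51 0.57]
t 24.3 ee [0.5344 0.0981 0.0842] F [0.3 0.9 6. ] w 13.7 j [ 0.02  0.27  1.73  0.    1.14 -1.17]
delta [-0.003 -0.002 -0.231] turn [-0.   -0.    0.05]
```

View pics/i.png

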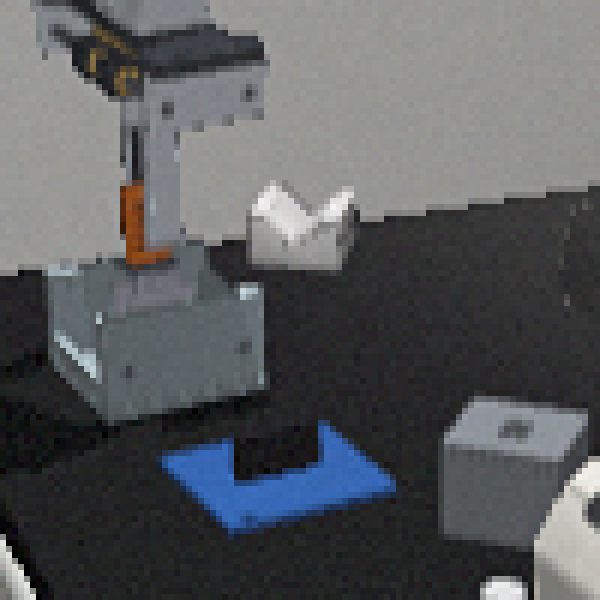

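Push is about 5.2 N raw, about 6.5 N with the gauge's weight added. The gauge is upright in the gap, the cover is flat and clear, and the stand is empty. Handing in.

```bash
python3 -c "
from bench import workorder,get_state
print(workorder.hand_in()); print(get_state()['force'],get_state()['time'])"
```

```text
the job is handed in; nothing more can be done
None
the job is handed in; nothing more can be done
```

I lifted the cover off its pins and laid it flat on the bare worktop between the fixture and the stand. I then drew the taper gauge from its stand, slid it straight down between the jaws, and handed in at about 24 s still gripping it upright.

- **Push:** the mean vertical force over the last readings was 5.2 N (spread about 0.6 N). Adding the roughly 1.3 N weight of the gauge gives about 6.5 N, inside the 4 to 9 N snug range. Sideways forces were under 1 N on average.
- **Depth:** the tip is about 33 mm below the straight faces' upper edge, about 21 mm above the worktop.
- **Jaw opening:** I could not read this directly. From the depth past first touch and from the force I put it at roughly 1.5 to 2.1 mm, inside the snug band. First touch was gradual, so it is uncertain by a few mm of depth.
- **Position checks:** my camera estimates of the fixture centre disagreed by 1 to 3 mm. I used the place where the cover's grip had been pinched, and the lead-in and floating jaws took up the rest.
- **Last picture:** the cover lies flat and clear of the fixture, the stand is empty, and the V-block looks unmoved. I did not measure the other bystanders, but no contact forces appeared along the way.

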